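Make up two inspection kits

ROBOT

A 6-joint arm with a two-finger parallel gripper is mounted at the origin on a cart in front of the work surface, level with it; the furniture and walls round the work are solid. World frame = base frame: x ahead of the robot, y to its left, z up, the work surface at z = 0. Lengths are in mm, angles in rad, forces in N, time in s.
With the tool pointing down it reaches from about 275 to 825 mm from the base axis. Payload 5.2 kg.
Tool frame: the origin (TCP) lies at the very end of the fingers, on their centre line; the grasp point (between the pads) lies 19 mm behind it; z points along the fingers, y is the line along which they close (so a half turn about z gives the same grasp; the last joint's range is limited). The gripper opens to 93 mm and grips with 3 to 60 N. Pads are 15 mm wide; open, the fingers measure 128 mm over their backs; the gripper's body (75 mm by 188 mm) begins 65 mm behind the grasp point.
Start: joints at [1.028, 0.259, 1.535, -0, 1.348, -0.203], TCP at [183.293, 518.564, 218.653] pointing down, gripper open.
Joint ranges: [-3.14, 3.14], [-0.91, 2.08], [0.19, 2.58], [-1.22, 4.36], [0.22, 2.71], [-3.12, 3.12]. Speed limits (rad/s): [2.57, 2.57, 3.14, 3.14, 3.14, 3.14].

INTERFACE

Orientations are given as [roll, pitch, yaw] about the fixed x, y, z axes, in that order (R = Rz(yaw) Ry(pitch) Rx(roll)).
In Python, from bench import robot gives the robot as it stands. The module is installed in compiled form; this text tells all that it offers. Calls block until the motion is done:
- robot.move_ptp(position, orientation): joint-space move of the TCP to a pose.
- robot.move_linear(position, ori=None, speed=150, f_stop=None): straight line of the TCP; ori=None keeps the orientation; speed is the mean speed in mm/s. With f_stop (N) it stops when the force on the tool has changed by that much, and returns True; else False.
- robot.move_j(angles): joint-space move.
- robot.move_gripper(opening): opening from 0.0 (shut) to 1.0 (fully open); the grip force is fixed at half the most; returns when the fingers have stopped.
- robot.sleep(seconds).
- robot.inverse_kinematics(position, orientation): joint angles nearest the present ones, or None.
- robot.get_image(name): name is "side" or "top"; returns a dict with "img" (480x640x3 uint8, blue, green, red), "fovy" (degrees; the focal length in pixels is half the picture's height over the tangent of half this angle, whatever the lens; pixels are square), "cx", "cy" (the principal point, pixels), "k1" (the pictures are not rectified: a ray, as slopes to the right and down, at radius r is drawn at 1 + k1 r^2 times it, then the intrinsics apply), "eye" and "orientation" of the camera in the world. Camera axes: x right, y down, z forward; pixel columns grow to the right and rows downward; lengths in mm; the calibration is good to about 2 mm. A picture is of the moment at which its call begins. There is no depth.
A pose or a line that the arm cannot do raises robot.MotionError and nothing moves.
- robot.hand_in(): hands the job in; it is judged then, once.
Readings, each from a call of its own:
- robot.current_t(): time.
- robot.current_qpos(): joint angles.
- robot.current_joint_vel(): joint speeds.
- robot.current_joint_efforts(): joint torques, N m.
- robot.current_tcp_pos(): TCP position.
- robot.current_eef_rot(): TCP orientation.
- robot.current_contact_force(): force on the tool from outside, world axes, zero at the start.
- robot.current_ft_torque(): the same for the moment, N m.
- robot.current_gripper_width(): opening from 0.0 (shut) to 1.0 (fully open).
- robot.current_finger_force(): force on a finger pad.
Only numpy, scipy, OpenCV 4.12 (cv2) and the standard library are available. Lean on these libraries where they do the work, as an engineer would, in place of code of your own. Each camera call takes 0.05 s, during which the arm holds its last target. There are 200 camera calls.

TASK

Make up the two inspection kits in their wooden trays: the bronze bush, standing upright, and the plug gauge go into the tray cut for them, and the flange, hub up, and both levelling wedges go into the other tray, each in the pocket made for it. The wedges share the oblong pocket, one lying in it on its flat underside and the other squarely on top of it, underside down, with its thick end over the thin end of the lower one so that the top of the pair is level. Leave the magnifier, the jar and the blue case where they are.

Things in the scene. Friction and masses are not known exactly. Their poses are not given: they have to be found in the camera images.
- bush_tray: wooden tray, fixed, 156 mm along its x, 116 along its y, 12 high, pockets 6 mm deep (floor 6 mm above the origin): a long narrow one for the plug gauge, 128 mm along x by 32 along y, centre at x 0, y -27 mm; a round one for the bush, 44 mm across, centre at x 0, y +27 mm. Origin: centre of the underside, z up; brass label frame on the -x side
- flange_tray: wooden tray, fixed, 170 mm along its x, 124 along its y, 12 high, pockets 6 mm deep (floor 6 mm above the origin): an oblong one for the wedge pair, 42 mm along x by 96 along y, centre at x -48 mm, y 0; a large round one for the flange, 80 mm across, centre at x +30 mm, y 0. Origin: centre of the underside, z up; brass label frame on the -x side
- bush: bronze bush, an upright round sleeve 28 mm in diameter and 27 mm tall, grasped round the outside. Origin: centre of the underside
- plug_centre (a point): middle of the double-ended plug gauge, a round bar 16 mm in diameter and 112 mm long lying along its y, dark handle in the middle (about 24 mm to -y, 38 mm to +y), bright steel ends. The point lies on its axis, 8 mm above what it lies on. The bar can roll
- flange: turned steel flange lying hub up: disc 64 mm in diameter and 9 mm thick with six holes, and on it a hub 32 mm in diameter up to 26 mm height, grasped by the hub. Origin: centre of the underside
- wedge_1: one of two alike ground steel wedges, 80 mm long (x), 25 mm wide (y; grasp across it). Flat underside, sloping top: 20 mm high at the thin end (-x), 30 mm at the thick end (+x), 25 mm midway, slope 0.124 rad. A small dark hole in the top marks the thick end. Origin: centre of the underside, z up; lies flat at the start. About 0.36 kg
- wedge_2: one of two alike ground steel wedges, 80 mm long (x), 25 mm wide (y; grasp across it). Flat underside, sloping top: 20 mm high at the thin end (-x), 30 mm at the thick end (+x), 25 mm midway, slope 0.124 rad. A small dark hole in the top marks the thick end. Origin: centre of the underside, z up; lies flat at the start. About 0.36 kg
- loupe: bystander: black stand magnifier, round, 33 mm in diameter, 36 mm tall, standing among the stock. Origin: centre of the underside
- jar: bystander: white screw-top jar, 48 mm in diameter, 62 mm tall, behind the stock. Origin: centre of the underside
- indenter_case: bystander: small blue plastic case, 37 x 56 x 23 mm, behind the stock. Origin: centre of the underside
Things that resemble listed ones, but are neither listed nor needed, are in the scene too. Of the things shaped like the bush, the bronze one is meant.

How it is judged (in metres and radians):
At the end, for the whole second after the job is handed in: Bush, plug gauge, flange and lower wedge each on the floor of its pocket (4 mm), within 11 mm of its centre, bush and flange upright; upper wedge on the lower within 12 mm lengthwise, 10 mm sideways and 0.2 rad, thick end over thin end, top level within 0.055 rad. All released and at rest (x of bush in the frame of bush_tray between -0.011 and 0.011 m and y of bush in the frame of bush_tray between 0.016 and 0.038 m and z of bush in the frame of bush_tray between 0.002 and 0.01 m and angle between bush's own z axis and vertical below 0.1 rad and linear speed of each of bush, flange, wedge_1, wedge_2 below 0.02 m/s and angular speed of each of bush, flange, wedge_1, wedge_2 below 0.3 rad/s and x of plug_centre in the frame of bush_tray between -0.011 and 0.011 m and y of plug_centre in the frame of bush_tray between -0.038 and -0.016 m and z of plug_centre in the frame of bush_tray between 0.01 and 0.018 m and angle between the y axis of plug_centre and the x axis of bush_tray, either way round below 0.2 rad and x of flange in the frame of flange_tray between 0.019 and 0.041 m and y of flange in the frame of flange_tray between -0.011 and 0.011 m and z of flange in the frame of flange_tray between 0.002 and 0.01 m and angle between flange's own z axis and vertical below 0.08 rad and (((x of wedge_1 in the frame of flange_tray between -0.059 and -0.037 m and y of wedge_1 in the frame of flange_tray between -0.011 and 0.011 m and z of wedge_1 in the frame of flange_tray between 0.002 and 0.01 m) and angle between wedge_1's own z axis and vertical below 0.05 rad and angle between the x axis of wedge_1 and the y axis of flange_tray, either way round below 0.25 rad and x of wedge_2 in the frame of wedge_1 between -0.012 and 0.012 m and y of wedge_2 in the frame of wedge_1 between -0.01 and 0.01 m and z of wedge_2 in the frame of wedge_1 between 0.021 and 0.029 m and angle between wedge_2's own x axis and vertical between 1.64 and 1.75 rad and angle between wedge_2's own y axis and vertical between 1.511 and 1.631 rad and angle between the x axis of wedge_2 and the x axis of wedge_1, either way round below 0.25 rad) or ((x of wedge_2 in the frame of flange_tray between -0.059 and -0.037 m and y of wedge_2 in the frame of flange_tray between -0.011 and 0.011 m and z of wedge_2 in the frame of flange_tray between 0.002 and 0.01 m) and angle between wedge_2's own z axis and vertical below 0.05 rad and angle between the x axis of wedge_2 and the y axis of flange_tray, either way round below 0.25 rad and x of wedge_1 in the frame of wedge_2 between -0.012 and 0.012 m and y of wedge_1 in the frame of wedge_2 between -0.01 and 0.01 m and z of wedge_1 in the frame of wedge_2 between 0.021 and 0.029 m and angle between wedge_1's own x axis and vertical between 1.64 and 1.75 rad and angle between wedge_1's own y axis and vertical between 1.511 and 1.631 rad and angle between the x axis of wedge_1 and the x axis of wedge_2, either way round below 0.25 rad))); the robot touches nothing.
It fails at once if a bystander (magnifier, jar or blue case) is moved more than 20 mm (distance of any of loupe, jar, indenter_case from where it was at the start of the episode above 0.02 m).
It also fails if it takes over 120 s, if anything falls off the work surface, if the arm or the gripper's body presses on something with over 40 N, if the wrist force passes 120 N, or if a joint passes its speed limit or range.

## Working session

There is one attempt and no reset: what is moved stays moved. The work goes in short steps, each a Python script; the robot and the scene stay as the last script left them, time stands still between calls to the robot, and variables do not carry over. Pictures are saved under pics/ and viewed, at most 14 in all, crops included, and the job is handed in when it is done.

```bash
mkdir -p pics
cat > h.py <<'E'
import numpy as np, cv2, json
from bench import robot
from scipy.spatial.transform import Rotation as R
def snap(name,tag):
    d=robot.get_image(name); cv2.imwrite(f'pics/{tag}.png',d['img'])
    json.dump({k:(np.asarray(v).tolist()) for k,v in d.items() if k!='img'},open(f'pics/{tag}.json','w')); return d
def cal(tag): return json.load(open(f'pics/{tag}.json'))
def ray(c,u,v):
    f=240/np.tan(np.radians(c['fovy'])/2)
    K=np.array([[f,0,c['cx']],[0,f,c['cy']],[0,0,1]])
    a=np.array([(u-c['cx'])/f,(v-c['cy'])/f]); p=a.copy()
    for _ in range(30): p=a/(1+c['k1']*(p@p))
    o=np.array(c['orientation']); M=R.from_euler('xyz',o).as_matrix() if o.size==3 else o
    return np.array(c['eye']),M@np.array([p[0],p[1],1])
def atz(c,u,v,z):
    e,d=ray(c,u,v); return e+d*(z-e[2])/d[2]
def tri(c1,p1,c2,p2):
    e1,d1=ray(c1,*p1); e2,d2=ray(c2,*p2)
    A=np.c_[d1,-d2]; s=np.linalg.lstsq(A,e2-e1,rcond=None)[0]
    a=e1+s[0]*d1;b=e2+s[1]*d2; return (a+b)/2,np.linalg.norm(a-b)
def proj(c,P):
    f=240/np.tan(np.radians(c['fovy'])/2)
    M=R.from_euler('xyz',c['orientation']).as_matrix()
    p=M.T@(np.array(P)-c['eye']); q=p[:2]/p[2]; q=q*(1+c['k1']*(q@q)); return q*f+[c['cx'],c['cy']]
def crop(tag,x0,y0,x1,y1,s,out):
    cv2.imwrite(f'pics/{out}.png',cv2.resize(cv2.imread(f'pics/{tag}.png')[y0:y1,x0:x1],None,fx=s,fy=s,interpolation=cv2.INTER_CUBIC))
E
python3 - <<'E'
from h import *
for n in('top','side'):
    d=snap(n,n+'0'); print(n,{k:v for k,v in d.items() if k!='img'})
print(robot.current_tcp_pos(),robot.current_eef_rot())
E
```

```text
top {'fovy': 46.47901868754561, 'cx': 317.77429840808384, 'cy': 246.89358449406606, 'k1': -0.09024690362035603, 'eye': array([3.13732428e+02, 8.63688428e-01, 1.19255777e+03]), 'orientation': array([-2.95775536, -0.00779278, -1.56103203])}
side {'fovy': 54.00928363977277, 'cx': 320.7391225027736, 'cy': 229.9706183425309, 'k1': -9.55567568133642e-05, 'eye': array([506.79472565, 721.72510742, 462.43971447]), 'orientation': array([-2.09936673,  0.02377806, -3.10955241])}
[183.03704904 518.1346487  217.91271358] [-3.14000421e+00 -3.03740683e-04  2.80179856e+00]
```

View pics/top0.png

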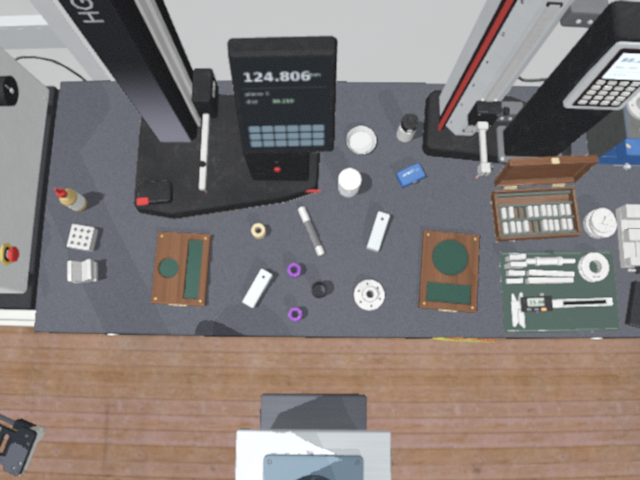

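View pics/side0.png

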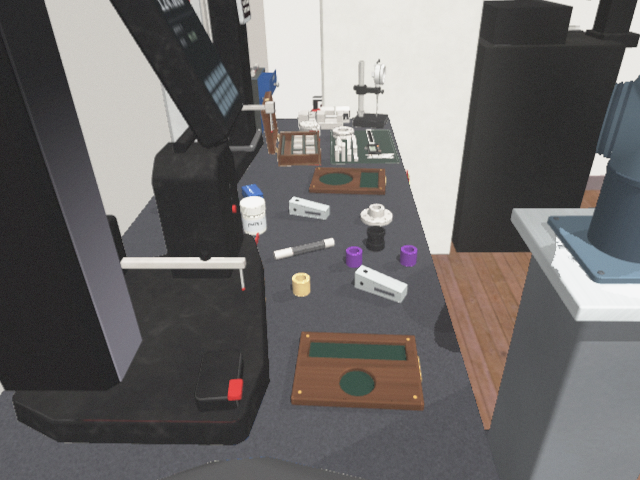

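The top picture shows the bush tray at (182,269), the flange tray at (450,271), the wedges at (257,288) and (378,231), the plug gauge at (311,231), the flange at (369,294) and the loupe at (320,289). There are three bush-like rings: (258,230) is bronze/gold, and (294,270) and (294,314) are purple. The bronze one at (258,230) fits the description. I'll confirm that in an enlarged crop.

Run:
```python
from h import *
crop('top0',230,190,430,330,4,'ct1'); crop('side0',235,185,435,310,4,'cs1')
crop('top0',140,220,220,320,5,'a');crop('top0',410,220,490,320,5,'b')
cv2.imwrite('pics/ct2.png',np.hstack([cv2.imread('pics/a.png'),cv2.imread('pics/b.png')]))
```

```text
(no output)
```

View pics/ct1.png

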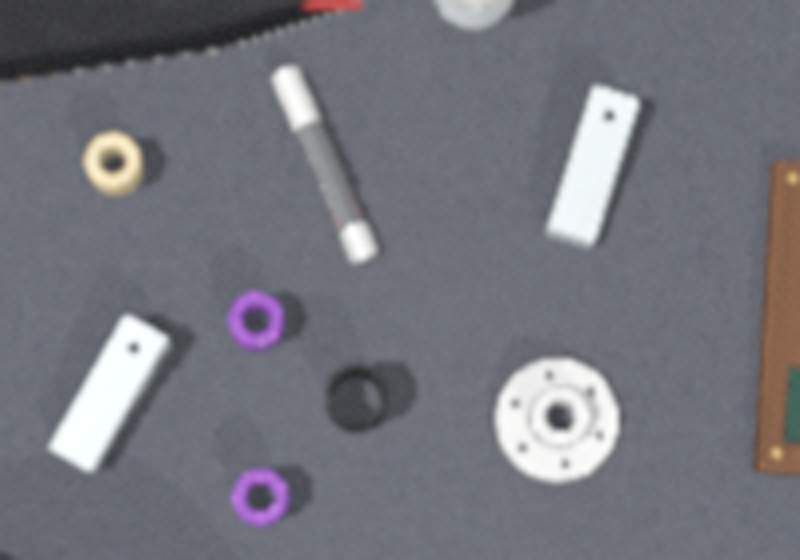

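View pics/cs1.png

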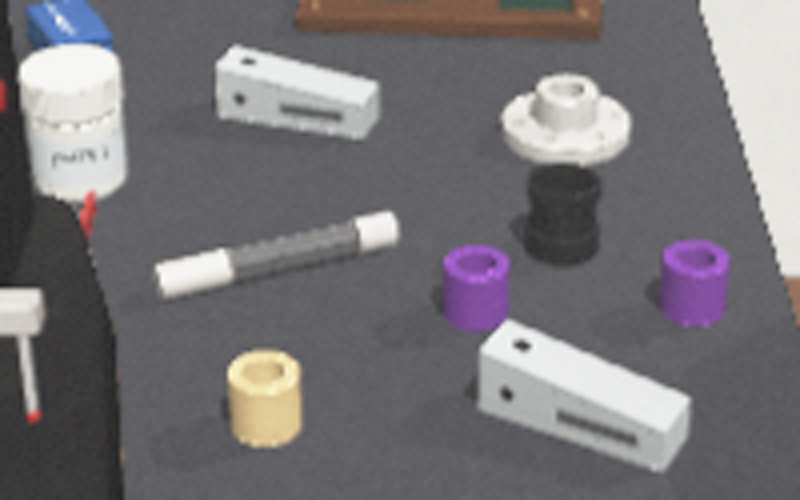

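View pics/ct2.png

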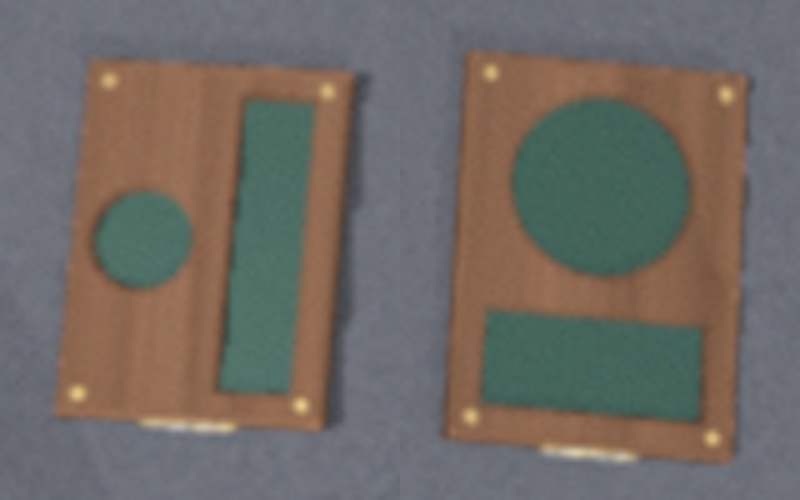

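The gold-coloured ring at ct1 (113,161) and cs1 (265,369) is the bronze bush, and the other two are purple. Both wedges have their hole (thick end) toward the back: A at ct1 (609,116) and B at ct1 (134,347). Next I'll look at the trays in the side view to get their heights.

Run:
```python
from h import *
crop('side0',285,325,435,415,4,'a');crop('side0',300,160,400,200,6,'b')
a=cv2.imread('pics/a.png');b=cv2.imread('pics/b.png')
cv2.imwrite('pics/cs2.png',np.vstack([a,b[:,:600]]))
```

```text
(no output)
```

View pics/cs2.png

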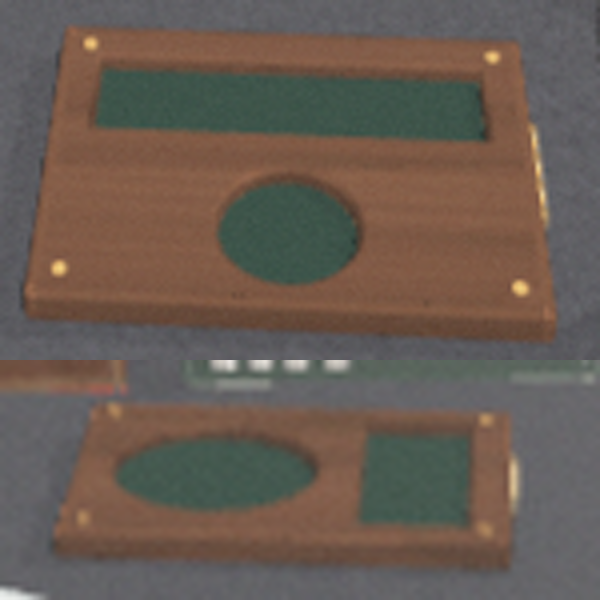

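The brass screws are clear in both views, so I'll triangulate them together with the parts.

```bash
cat > meas.py <<'E'
from h import *
T=cal('top0');S=cal('side0')
def o(x0,y0,s,p): return (x0+(p[0]+.5)/s-.5, y0+(p[1]+.5)/s-.5)
def go(n,t,s,ot=(230,190,4),os=(235,185,4)):
    P,e=tri(T,o(*ot,t),S,o(*os,s)); print(n,P.round(1),'gap %.1f'%e); return P
bt,bs=(140,220,5),(285,325,4); ft,fs=(410,220,5),(300,160,6)
def tray(n,t,s,ot,os):
    P=[go(n,a,b,ot,os) for a,b in zip(t,s)] # ++,+-,--,-+
    c=np.mean(P,0); ax=(P[0]+P[1]-P[2]-P[3])/4; ay=(P[0]+P[3]-P[1]-P[2])/4
    print('  c',c.round(1),'yaw %.3f %.3f'%(np.arctan2(ax[1],ax[0]),np.arctan2(-ay[0],ay[1])))
tray('bt',[(109,80),(328,91),(301,405),(77,393)],[(59,268),(91,43),(492,57),(520,288)],bt,bs)
tray('ft',[(91,73),(327,94),(312,438),(71,415)],[(83,158),(115,50),(485,60),(484,169)],ft,fs)
go('bush top',(112,161),(265,369)); go('purple1',(257,320),(476,264));go('purple2',(261,496),(696,259))
go('hub top',(562,415),(568,89)); go('disc',(558,420),(567,122))
a=go('plug+x',(285,70),(158,279));b=go('plug-x',(365,258),(397,229)); print((a+b)/2,np.linalg.norm(a-b),np.arctan2(*(a-b)[[1,0]]))
for n,t,s in (('A',[(598,84),(641,98),(596,239),(549,229)],[(217,64),(234,46),(380,81),(363,100)]),
              ('B',[(126,314),(170,341),(93,468),(49,445)],[(482,358),(508,320),(690,397),(662,435)])):
    P=[go(n,x,y) for x,y in zip(t,s)]
    d=P[0]+P[1]-P[2]-P[3]; print('  c',np.mean(P,0).round(1),'yaw %.3f'%np.arctan2(d[1],d[0]),'len',np.linalg.norm(d[:2])/2)
go('holeA',(609,116),(249,62));go('holeB',(134,347),(522,345))
go('loupe',(358,390),(565,185))
E
python3 meas.py
```

```text
bt [555.1 333.3  10.9] gap 1.0
bt [551.1 237.2  11.5] gap 0.8
bt [415.1 242.6  11.2] gap 0.3
bt [418.9 339.   10.9] gap 0.6
  c [485.  288.   11.1] yaw -0.041 -0.041
ft [ 564.4 -244.4   12.9] gap 1.2
ft [ 556.2 -347.8   13. ] gap 0.9
ft [ 407.  -335.6   12.3] gap 1.0
ft [ 415.7 -232.1   12.9] gap 0.2
  c [ 485.8 -290.    12.8] yaw -0.082 -0.082
bush top [566.8 122.6  27.1] gap 1.5
purple1 [482.2  43.7  25. ] gap 1.1
purple2 [389.   40.2  25. ] gap 0.2
hub top [ 432.7 -116.8   25.4] gap 0.6
disc [ 432.2 -116.6    6.7] gap 0.0
plug+x [621.7  31.5   9.8] gap 0.1
plug-x [517.7 -13.    7.8] gap 1.3
[569.67942109   9.27552247   8.80563443] 113.10861856919608 0.40453589515423666
A [ 610.1 -136.9   30.5] gap 0.7
A [ 603.2 -160.2   29.2] gap 0.3
A [ 527.2 -136.1   20.7] gap 1.2
A [ 533.6 -110.9   22.7] gap 2.1
  c [ 568.5 -136.    25.8] yaw -0.317 len 80.28148251305115
B [483.1 113.   25.8] gap 1.6
B [470.3  89.2  27.2] gap 1.5
B [402.6 128.9  18.5] gap 1.0
B [415.3 152.3  18. ] gap 0.6
  c [442.8 120.8  22.4] yaw -0.527 len 78.42260272146697
holeA [ 593.7 -142.9   28.4] gap 0.5
holeB [466.2 108.   28.3] gap 0.3
loupe [442.8  -9.5  33. ] gap 2.8
```

Heights agree with the text (tray tops 11–13, bush 27, hub 25.4, wedges 20/30, plug axis 9). Next I'll check the pocket reprojection and the gauge stand clearances, write the motion helpers, and dry-run IK.

```bash
cat > act.py <<'E'
from h import *
BT=(np.array([485,288.]),-0.041); FT=(np.array([485.8,-290.]),-0.082)
def intray(t,x,y):
    c,s=np.cos(t[1]),np.sin(t[1]); return t[0]+[c*x-s*y,s*x+c*y]
def ori(yaw,tilt=None):
    M=R.from_euler('xyz',[np.pi,0,yaw])
    if tilt is not None: M=R.from_rotvec(tilt)*M
    return M.as_euler('xyz')
def best(yaws,p):  # half-turn choice with smallest |q6|
    r=[(abs(q[5]),y) for y in yaws for q in [robot.inverse_kinematics([*p],ori(y))] if q is not None]
    return min(r)
def pick(xy,yaw,z,opening=.6,zup=150):
    robot.move_gripper(opening)
    robot.move_ptp([*xy,zup],ori(yaw))
    robot.move_linear([*xy,z+25],speed=200)
    hit=robot.move_linear([*xy,z],speed=60,f_stop=10)
    robot.move_gripper(0.)
    print('pick hit',hit,'w %.1f mm'%(93*robot.current_gripper_width()),'F',robot.current_finger_force(),'tcp',np.round(robot.current_tcp_pos(),1))
    robot.move_linear([*xy,zup],speed=200)
    print(' lifted w %.1f'%(93*robot.current_gripper_width()),'fz',np.round(robot.current_contact_force(),1))
def place(xy,yaw,z,opening=.6,zup=150,tilt=None,fs=10):
    o=ori(yaw,tilt)
    robot.move_ptp([*xy,zup],o)
    robot.move_linear([*xy,z+20],speed=200)
    hit=robot.move_linear([*xy,z],speed=30,f_stop=fs)
    print('place hit',hit,np.round(robot.current_tcp_pos(),1))
    robot.sleep(.3); robot.move_gripper(opening); robot.sleep(.3)
    robot.move_linear([*xy,zup],speed=200)
    print(' t %.1f'%robot.current_t())
E
python3 - <<'E'
from act import *
T=cal('top0');S=cal('side0')
for n,t,x,y in(('bushpocket',BT,0,27),('flangepocket',FT,30,0)):
    p=[*intray(t,x,y),6]; print(n,proj(T,p),proj(S,p))
print('want',140+142.5/5,220+239.5/5,'|',410+201.5/5,220+186.5/5)
print('probe',tri(T,(204,188),S,(243,263)),'red corner',tri(T,(317,191),S,(258,238)))
P=np.pi
for n,xy,ys in(('A',(568.5,-136),(-.317,)),('B',(442.8,120.8),(-.527,)),('plug',(569.7,9.3),(.405,)),('bush',(566.8,122.6),(0,)),('flange',(432.5,-116.7),(0,)),
  ('pair',intray(FT,-48,0),(-.082+P/2,)),('tflange',intray(FT,30,0),(-.082,)),('tplug',intray(BT,0,-27),(-.041,)),('tbush',intray(BT,0,27),(-.041,))):
    for y in ys:
        for k in(-1,0,1):
            q=robot.inverse_kinematics([*xy,20],ori(y+k*P)); print(n,k,None if q is None else np.round(q,2))
E
```

```text
bushpocket [168.48898141 267.30481973] [356.89895165 383.10116881]
flangepocket [449.7378686  256.85127314] [335.40920838 179.79345011]
want 168.5 267.9 | 450.3 257.3
probe (array([630.54408151, 222.58506348, 121.74497196]), np.float64(1.380963048142093)) red corner (array([654.50849354,  -3.24917293,  22.57186344]), np.float64(0.5557741256186364))
A -1 [-0.43  0.52  1.68  0.    0.94 -1.68]
A 0 [-0.43  0.52  1.68 -0.    0.94  1.46]
A 1 [-0.43  0.52  1.68  0.    0.94 -1.68]
B -1 [ 0.02  0.34  1.99  0.    0.81 -1.02]
B 0 [ 0.02  0.34  1.99 -0.    0.81  2.12]
B 1 [ 0.02  0.34  1.99  0.    0.81 -1.02]
plug -1 [-0.18  0.5   1.72  0.    0.92 -2.16]
plug 0 [-0.18  0.5   1.72 -0.    0.92  0.99]
plug 1 [-0.18  0.5   1.72  0.    0.92 -2.16]
bush -1 [ 0.02  0.51  1.69  0.    0.94 -1.55]
bush 0 [ 0.02  0.51  1.69 -0.    0.94  1.59]
bush 1 [ 0.02  0.51  1.69  0.    0.94 -1.55]
flange -1 [-0.51  0.33  2.02  0.    0.8  -2.08]
flange 0 [-0.51  0.33  2.02 -0.    0.8   1.06]
flange 1 [-0.51  0.33  2.02  0.    0.8  -2.08]
pair -1 [-0.79  0.43  1.84 -0.    0.87  2.43]
pair 0 [-0.79  0.43  1.84  0.    0.87 -0.71]
pair 1 [-0.79  0.43  1.84 -0.    0.87  2.43]
tflange -1 [-0.7   0.53  1.66  0.    0.95 -2.19]
tflange 0 [-0.7   0.53  1.66 -0.    0.95  0.95]
tflange 1 [-0.7   0.53  1.66  0.    0.95 -2.19]
tplug -1 [ 0.29  0.47  1.77  0.    0.9  -1.24]
tplug 0 [ 0.29  0.47  1.77 -0.    0.9   1.9 ]
tplug 1 [ 0.29  0.47  1.77  0.    0.9  -1.24]
tbush -1 [ 0.38  0.51  1.69  0.    0.94 -1.15]
tbush 0 [ 0.38  0.51  1.69 -0.    0.94  1.99]
tbush 1 [ 0.38  0.51  1.69  0.    0.94 -1.15]
```

Pocket predictions are within a pixel and all poses are reachable. Starting with the lower wedge (A).

Run:
```python
from act import *
pick((568.5,-136),-.317,9)
place(intray(FT,-48,0),-1.653,14.5)
snap('top','top1');snap('side','side1')
crop('top1',400,220,500,320,6,'a');crop('side1',290,150,410,210,6,'b')
a=cv2.imread('pics/a.png');b=cv2.imread('pics/b.png');b=b[:,60:660]
cv2.imwrite('pics/p1.png',cv2.resize(np.hstack([a,np.vstack([b,np.zeros((240,600,3),np.uint8)])]),None,fx=.66,fy=.66))
```

```text
pick hit False w 24.7 mm F 30.00029593706131 tcp [ 568.7 -135.8    9.2]
 lifted w 24.6 fz [ 0.2 -0.5 -3.2]
place hit True [ 437.7 -285.8   15.2]
 t 10.8
```

View pics/p1.png

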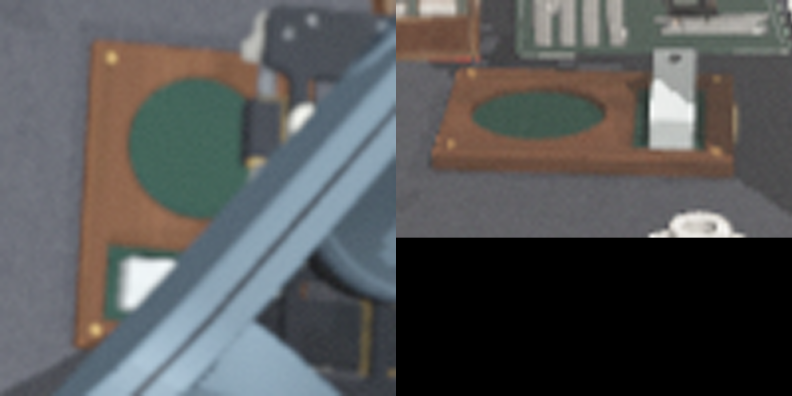

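Lower wedge A lies in the oblong pocket, thin end toward +y. Next, upper wedge B, tilted 0.124 to match the slope.

Run:
```python
from act import *
th=.124; y=1.489; u=np.array([np.cos(y),np.sin(y),0]); tilt=np.cross([0,0,1],u)*th
pick((442.8,120.8),-.527,9)
xy=intray(FT,-48,0)+u[:2]*9*np.sin(th)
place(xy,y,39,tilt=tilt,fs=8)
print(np.round(robot.current_contact_force(),1))
pick((432.5,-116.7),-.082,11,opening=.65)
place(intray(FT,30,0),-.082,16,opening=.55)
robot.move_ptp([480,100,200],ori(0))
snap('top','top2');snap('side','side2')
crop('top2',400,220,500,320,6,'a');crop('side2',290,150,410,210,6,'b')
a=cv2.imread('pics/a.png');b=cv2.imread('pics/b.png');b=b[:,60:660]
cv2.imwrite('pics/p2.png',cv2.resize(np.hstack([a,np.vstack([b,np.zeros((240,600,3),np.uint8)])]),None,fx=.66,fy=.66))
```

```text
pick hit False w 24.7 mm F 29.99937504529953 tcp [443.2 120.9   9.2]
 lifted w 24.4 fz [-0.7  0.  -4.1]
place hit True [ 437.8 -284.8   40. ]
 t 20.9
[ 0.7 -0.1  0.4]
pick hit False w 30.3 mm F 29.869685238663806 tcp [ 432.6 -116.7   11.1]
 lifted w 29.6 fz [-0.3  0.4 -2.7]
place hit True [ 515.4 -292.4   17. ]
 t 29.6
```

View pics/p2.png

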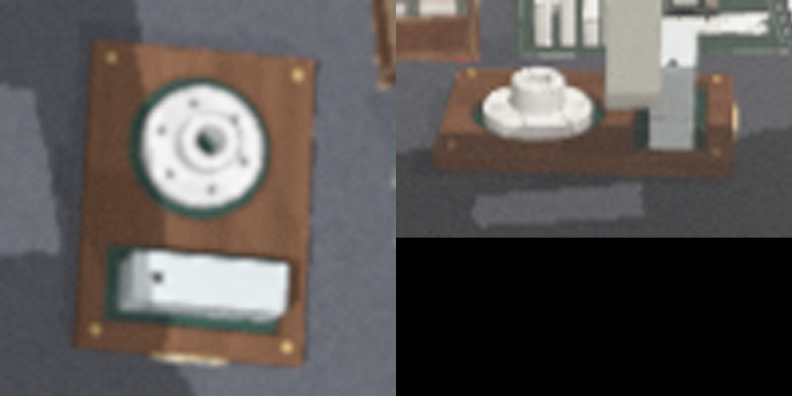

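The pair is level and square with the upper hole at the opposite end, and the flange is seated in its pocket. Now the bush, then the plug.

Run:
```python
from act import *
pick((566.8,122.6),0,9)
place(intray(BT,0,27),-.041,14,opening=.5)
pick((569.7,9.3),.405,3.5,opening=.45)
place(intray(BT,0,-27),-.041,13.2,opening=.32)
robot.move_ptp([400,-50,250],ori(0))
snap('top','top3');snap('side','side3')
crop('top3',140,220,220,320,6,'a');crop('side3',285,325,435,415,5,'b')
a=cv2.imread('pics/a.png');b=cv2.imread('pics/b.png');b=cv2.resize(b,(800,480))[:,:]
cv2.imwrite('pics/p3.png',cv2.resize(np.hstack([a,np.vstack([b,np.zeros((120,800,3),np.uint8)])]),None,fx=.62,fy=.62))
cv2.imwrite('pics/p4.png',cv2.imread('pics/top3.png'))
```

```text
pick hit False w 26.8 mm F 30.001602383108548 tcp [566.9 122.7   9.2]
 lifted w 27.0 fz [ 0.9  0.  -0.5]
place hit True [485.8 314.9  15.1]
 t 39.0
pick hit False w 15.0 mm F 29.99021977186203 tcp [569.9   9.3   3.7]
 lifted w 15.0 fz [ 0.4  0.  -0.9]
place hit False [483.9 261.   13.2]
 t 47.8
```

View pics/p3.png

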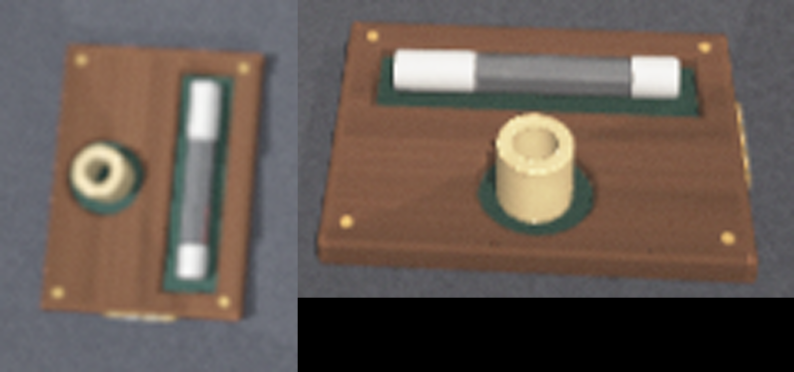

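View pics/p4.png

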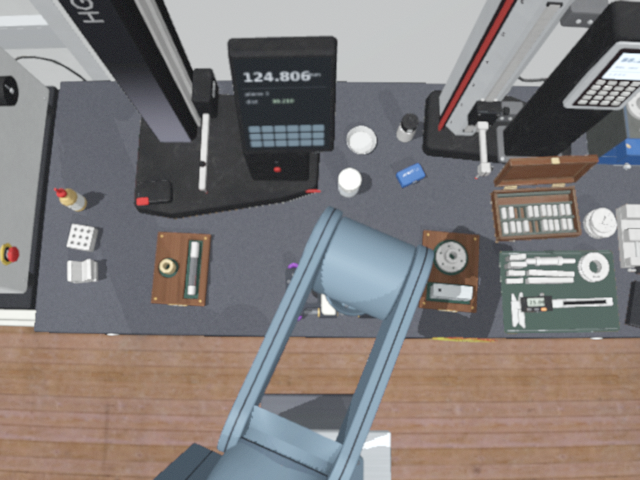

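Bush stands upright in the round pocket, and the plug lies in the long pocket (p3: ends at (205,80) and (190,278)). I'll run a quick numeric check of the final positions, then hand in.

Run:
```python
from act import *
T=cal('top3');S=cal('side3')
def intr(t,P): 
    c,s=np.cos(t[1]),np.sin(t[1]); d=P[:2]-t[0]; return np.round([c*d[0]+s*d[1],-s*d[0]+c*d[1],P[2]],1)
f=lambda x,y:(140+x/.62/6-.4,220+y/.62/6-.4); g=lambda x,y:(285+(x-298)/.62*150/800,325+y/.62*90/480)
print('plug',intr(BT,tri(T,f(197.5,178),S,g(536,75))[0]))
print('bush top',intr(BT,tri(T,f(99,172),S,g(536,143))[0]))
T=cal('top2')
f=lambda x,y:(400+x/.66/6-.4,220+y/.66/6-.4)
for n,p,z in(('flange hub top',(209,142),32),('hole up',(157,277),59)): print(n,intr(FT,atz(T,*f(*p),z)))
r=robot.hand_in(); print(r)
```

```text
plug [  1.  -27.   12.6]
bush top [-0.  25.6 30. ]
flange hub top [28.6  0.5 32. ]
hole up [-49.9  30.5  59. ]
the job is handed in; nothing more can be done
None
```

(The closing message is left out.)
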